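# Fold down the tabs of the instrument stand

### The arm

A 6-joint arm with a two-finger parallel gripper is mounted at the origin on a cart in front of the work surface, level with it; the furniture and walls round the work are solid. World frame = base frame: x ahead of the robot, y to its left, z up, the work surface at z = 0. Lengths are in m, angles in rad, forces in N, time in s.
With the tool pointing down it reaches from about 0.35 to 0.975 m from the base axis. Payload 17.4 kg.
Tool frame: the origin (TCP) lies midway between the tips of the shut fingers; the grasp point (between the pads) lies 19 mm behind it; x points along the fingers, z is the direction in which the jaws open and shut, and the axes are right-handed (so a half turn about x gives the same grasp; the last joint's range is limited). The gripper opens to 85 mm and grips with 20 to 120 N. Pads are 22 mm wide; open, the fingers measure 114 mm over their backs; the gripper's body (76 mm by 85 mm) begins 54 mm behind the grasp point. The pads swing forward as they close: fully open they stand 13 mm farther back than shut.
Start: joints at [1.078, 0.116, 1.442, -0, 1.584, -0.038], TCP at [0.297, 0.606, 0.231] pointing down, gripper open.
Joint ranges: [-2.83, 2.83], [-0.83, 2.19], [0.07, 2.5], [-1.14, 4.28], [0.01, 3], [-2.97, 2.97]. Speed limits (rad/s): [1.89, 1.89, 2.22, 3.14, 3.14, 3.14].

### API

Orientations are given as a unit quaternion [x, y, z, w].
In Python, from station import status, grab_frame, calibration, r gives the robot as it stands.
- The arm moves only by the tool servo_tool, never from a script. Its argument "motion" is a list of rows, each an object with "offset": the shift along the world's x, y, z in mm, a list of three; "twist": the turn, a rotation vector about the world's x, y, z in degrees, a list of three. A call has 1 to 10 rows; each row shifts and turns the commanded pose from where the row before left it; what a row does not reach is not made up. A row lasts 1/10 s, in which the tool goes at most 50 mm and 8.59 degrees, less where a joint would pass 70% of its speed; a pose out of reach is approached as far as the arm can. A call is refused whole if a number of a shift passes 50 or a number of a turn 8.59, either way. A call with a gripper value outside its range is refused whole. "jaw" is the opening, from 0 (shut) to 1 (fully open), set as the call begins (left out, the last holds). The fingers move at their own pace and stop on an object; "grip_force" is the grip in N (left out, the last holds). Time passes only in rows, so rows that do not move let the fingers close. It gives the time, the measured TCP pose, the force and the opening at its end, in the units of the state.
- status.get_state(): the state, without advancing time (a new reading comes with each control period).
- grab_frame(name): name is "scene" or "side" or "wrist"; returns the picture (384x512x3 uint8, red, green, blue); there is no depth.
- calibration(name): a dict with "K" (3x3 intrinsics, pixels), "k1" (the pictures are not rectified: a ray, as slopes to the right and down, at radius r is drawn at 1 + k1 r^2 times it, then the intrinsics apply), "world_to_cam" (4x4, takes a point from world to camera coordinates); the wrist camera has in their place "T_tool_cam" (4x4, takes a point from camera to tool coordinates, whose origin is the TCP and whose axes are the tool frame's). Camera axes: x right, y down, z forward; pixel columns grow to the right and rows downward; lengths in m; the calibration is good to about 2 mm. A picture is of the moment at which its call begins: read the wrist's pose just before it. calibration takes no time and is no camera call.
- r.sign_off(): hands the job in, once; it reports no verdict.
The state is a dict: "time": time; "joints": joint angles; "dq": joint speeds; "tau": joint torques, N m; "tcp_pos": TCP position; "tcp_rot": TCP orientation; "wrist_force": force on the tool from outside, world axes, zero at the start; "moment": the same for the moment, N m; "opening": finger opening in m.
Only numpy, scipy, OpenCV 4.12 (cv2) and the standard library are available. Lean on these libraries where they do the work, as an engineer would, in place of code of your own. Each camera call takes 0.05 s, during which the arm holds its last target.

### The job

Make the instrument stand ready for the steriliser: starting at the end with the red dot, run a fingertip lightly along the curved row of blue hold-down tabs, so that each in turn folds down flat over its instrument. Do not touch the black carrying knob, leave the stand standing where it is, and disturb nothing else on the worktop.

Things in the scene. Friction and masses are not known exactly. Their poses are not given: they have to be found in the camera images.
- stand: loose aluminium plate, 165x250 mm, top 14 mm above the worktop, 0.9 kg. Origin on the worktop at the centre of the arc of tabs: the plate reaches 20 mm behind it, 145 mm ahead (own x), 125 mm either side (y). Six blue tabs stand on an arc of radius 110 mm about it, at +0.90 (tab 1), +0.54, +0.18, -0.18, -0.54, -0.90 rad from +x, positive to +y. Small fixed instruments lie radially between them
- red_dot (a point): centre of the flat red dot, 16 mm wide, on the stand's top face at the tab 1 end of the arc (radius 110 mm, +1.16 rad), 14 mm above the worktop
- carry_knob: the stand's black carrying knob, 28 mm wide, its top 58 mm above the worktop, fixed to the stand 12 mm ahead of the stand's origin; its own origin is at its foot, 14 mm above the worktop. Not to be touched
- tab1 (a joint): fold of blue tab 1: 0 = upright, 1.57 = lying flat over its instrument (rad); starts between 0 and 0.35. It can fold only one way, along the arc away from the red dot, and stays where it is left (stiff hinge, about 0.4 N at its free end)
- hinge1 (a point): middle of the hinge line of tab 1, 22.5 mm above the worktop, on the stand. The tab is 16 mm wide across the arc, 3 mm thick, 30 mm long from the hinge: upright its end is 52.5 mm above the worktop, flat its upper face is 24 mm above it. Neighbouring hinges are 39 mm apart. Fixed hinge cheeks either side of the tab and the instruments reach at most 24.5 mm above the worktop
- tab2 (a joint): fold of blue tab 2: 0 = upright, 1.57 = lying flat over its instrument (rad); starts between 0 and 0.35. It can fold only one way, along the arc away from the red dot, and stays where it is left (stiff hinge, about 0.4 N at its free end)
- hinge2 (a point): middle of the hinge line of tab 2, 22.5 mm above the worktop, on the stand. The tab is 16 mm wide across the arc, 3 mm thick, 30 mm long from the hinge: upright its end is 52.5 mm above the worktop, flat its upper face is 24 mm above it. Neighbouring hinges are 39 mm apart. Fixed hinge cheeks either side of the tab and the instruments reach at most 24.5 mm above the worktop
- tab3 (a joint): fold of blue tab 3: 0 = upright, 1.57 = lying flat over its instrument (rad); starts between 0 and 0.35. It can fold only one way, along the arc away from the red dot, and stays where it is left (stiff hinge, about 0.4 N at its free end)
- hinge3 (a point): middle of the hinge line of tab 3, 22.5 mm above the worktop, on the stand. The tab is 16 mm wide across the arc, 3 mm thick, 30 mm long from the hinge: upright its end is 52.5 mm above the worktop, flat its upper face is 24 mm above it. Neighbouring hinges are 39 mm apart. Fixed hinge cheeks either side of the tab and the instruments reach at most 24.5 mm above the worktop
- tab4 (a joint): fold of blue tab 4: 0 = upright, 1.57 = lying flat over its instrument (rad); starts between 0 and 0.35. It can fold only one way, along the arc away from the red dot, and stays where it is left (stiff hinge, about 0.4 N at its free end)
- hinge4 (a point): middle of the hinge line of tab 4, 22.5 mm above the worktop, on the stand. The tab is 16 mm wide across the arc, 3 mm thick, 30 mm long from the hinge: upright its end is 52.5 mm above the worktop, flat its upper face is 24 mm above it. Neighbouring hinges are 39 mm apart. Fixed hinge cheeks either side of the tab and the instruments reach at most 24.5 mm above the worktop
- tab5 (a joint): fold of blue tab 5: 0 = upright, 1.57 = lying flat over its instrument (rad); starts between 0 and 0.35. It can fold only one way, along the arc away from the red dot, and stays where it is left (stiff hinge, about 0.4 N at its free end)
- hinge5 (a point): middle of the hinge line of tab 5, 22.5 mm above the worktop, on the stand. The tab is 16 mm wide across the arc, 3 mm thick, 30 mm long from the hinge: upright its end is 52.5 mm above the worktop, flat its upper face is 24 mm above it. Neighbouring hinges are 39 mm apart. Fixed hinge cheeks either side of the tab and the instruments reach at most 24.5 mm above the worktop
- tab6 (a joint): fold of blue tab 6: 0 = upright, 1.57 = lying flat over its instrument (rad); starts between 0 and 0.35. It can fold only one way, along the arc away from the red dot, and stays where it is left (stiff hinge, about 0.4 N at its free end)
- hinge6 (a point): middle of the hinge line of tab 6, 22.5 mm above the worktop, on the stand. The tab is 16 mm wide across the arc, 3 mm thick, 30 mm long from the hinge: upright its end is 52.5 mm above the worktop, flat its upper face is 24 mm above it. Neighbouring hinges are 39 mm apart. Fixed hinge cheeks either side of the tab and the instruments reach at most 24.5 mm above the worktop
- kidney_dish: bystander, loose: steel kidney dish, 87x195x35 mm; origin at the centre of its underside
- cup: bystander, loose: small white waisted cup, 42 mm wide, 32 mm high; origin at the centre of its underside
- dropper: bystander, loose: brown dropper bottle with black top, 33 mm wide, 102 mm high; origin at the centre of its underside
- tape_roll: bystander, loose: roll of beige tape lying flat, 100 mm wide, 25 mm high; origin at the centre of its underside
- timer: bystander, loose: white minute timer with a dark knob, 75x68x68 mm; origin at the centre of its underside

How it is judged:
On the way, in this order (a step that is already met when the one before it is completed fails the run):
1. tab 1 is folded down (beyond 1.25 rad), before the tabs after it (value of joint tab1 above 1.25 rad), for 0.05 s.
2. tab 2 is folded down (beyond 1.25 rad), before the tabs after it (value of joint tab2 above 1.25 rad), for 0.05 s.
3. tab 3 is folded down (beyond 1.25 rad), before the tabs after it (value of joint tab3 above 1.25 rad), for 0.05 s.
4. tab 4 is folded down (beyond 1.25 rad), before the tabs after it (value of joint tab4 above 1.25 rad), for 0.05 s.
5. tab 5 is folded down (beyond 1.25 rad), before the tabs after it (value of joint tab5 above 1.25 rad), for 0.05 s.
6. tab 6 is folded down (beyond 1.25 rad), before the tabs after it (value of joint tab6 above 1.25 rad), for 0.05 s.
At the end, for the whole second after the job is handed in: All six tabs lie folded within 0.32 rad of flat (joints beyond 1.25), the stand rests level within 20 mm of where it stood, and the bystanders lie within 20 mm of theirs (value of joint each of tab1, tab2, tab3, tab4, tab5, tab6 above 1.25 rad and distance of each of stand, kidney_dish, cup, dropper, tape_roll, timer from where it was at the start of the episode below 0.02 m and angle between stand's own z axis and vertical below 0.05 rad and linear speed of stand below 0.01 m/s); the robot touches nothing.
It fails at once if the stand is lifted (8 mm) or tipped (0.15 rad) (height (world z) of stand above 0.008 m or angle between stand's own z axis and vertical above 0.15 rad).
It fails at once if the stand is shifted by more than 20 mm (distance of stand from where it was at the start of the episode above 0.02 m).
It fails at once if the robot presses on the stand or its tabs with more than 20 N (contact force between any of the arm, the fingers and stand above 20 N).
It fails at once if the carrying knob is touched (contact force between any of the arm, the fingers and carry_knob above 0.5 N).
It fails at once if a bystander is moved by more than 20 mm (distance of any of kidney_dish, cup, dropper, tape_roll, timer from where it was at the start of the episode above 0.02 m).
It also fails if it takes over 48 s, if anything falls off the work surface, if the arm or the gripper's body presses on something with over 40 N, if the wrist force passes 120 N, or if a joint passes its speed limit or range.

## Working session

There is one attempt and no reset: what is moved stays moved. The work goes in short steps, Python scripts to look and compute and a tool call to move; the robot and the scene stay as the last step left them, time stands still between calls to the robot, and variables do not carry over. Pictures are saved under pics/ and viewed, and the job is handed in when it is done.

Besides the shell and the picture viewer there is one more tool, called by a JSON object that holds its "op" and its "data", one argument or row to a line. servo_tool: Moves the arm, as the interface text tells. Its arguments: {"type":"object","properties":{"motion":{"type":"array"},"jaw":{"type":"number"},"grip_force":{"type":"number"}},"required":["motion"]}

```bash
ls; mkdir -p pics
python3 - <<'E'
from station import status, grab_frame, calibration, r
import cv2
s=status.get_state(); print(s)
for n in ["scene","side","wrist"]:
    im=grab_frame(n); cv2.imwrite(f"pics/{n}0.png",im[:,:,::-1]); print(n,calibration(n))
E
```

```text
pics
{'time': 0.0, 'joints': array([ 1.07823306e+00,  1.16468482e-01,  1.44227077e+00, -3.95112575e-06,
        1.58399951e+00, -3.78052528e-02]), 'dq': array([ 0.00034626, -0.00095659, -0.00013505, -0.00328368, -0.00086139,
       -0.0007311 ]), 'tau': array([ 2.16983807e-05, -7.31975555e+01, -6.32491708e+01, -6.32701153e-05,
        6.18542326e-03, -3.11617544e-05]), 'tcp_pos': array([0.29641069, 0.60622077, 0.23057056]), 'tcp_rot': array([-0.37462046,  0.6001935 ,  0.3742152 ,  0.59949167]), 'wrist_force': array([-0.74492357, -0.03615466,  0.15063845]), 'moment': array([-0.00983282, -0.00036846, -0.01329258]), 'opening': 0.08549840401195412}
scene {'K': array([[470.70317995,   0.        , 257.66563597],
       [  0.        , 470.70317995, 188.50247622],
       [  0.        ,   0.        ,   1.        ]]), 'k1': 0.011100292541136786, 'world_to_cam': array([[-0.19126843, -0.98145119,  0.01303673, -0.0224644 ],
       [-0.65773382,  0.11829998, -0.74390277,  0.42719568],
       [ 0.72856201, -0.15085981, -0.66816069,  1.37013433],
       [ 0.        ,  0.        ,  0.        ,  1.   
[... 317 characters left out ...]
.78200686,  0.09565754],
       [-0.01430725, -0.78200551, -0.62310728,  1.50998137],
       [ 0.        ,  0.        ,  0.        ,  1.        ]])}
wrist {'K': array([[318.94067873,   0.        , 250.72888569],
       [  0.        , 318.94067873, 187.95314785],
       [  0.        ,   0.        ,   1.        ]]), 'k1': -0.017861289355732515, 'T_tool_cam': array([[-2.70263564e-04, -3.05233726e-01,  9.52277428e-01,
        -1.43784751e-01],
       [-5.52683164e-04, -9.52277271e-01, -3.05233833e-01,
         7.88238097e-02],
       [ 9.99999811e-01, -6.08801286e-04,  8.86683074e-05,
         1.47317167e-04],
       [ 0.00000000e+00,  0.00000000e+00,  0.00000000e+00,
         1.00000000e+00]])}
```

View pics/scene0.png

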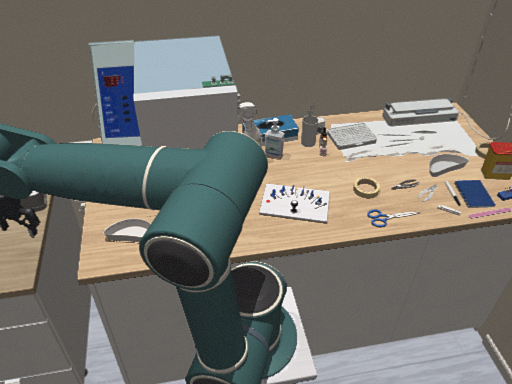

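View pics/side0.png

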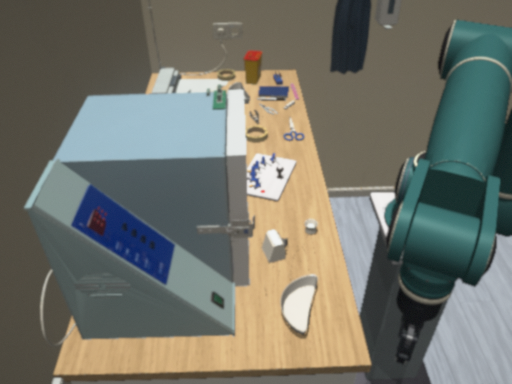

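View pics/wrist0.png

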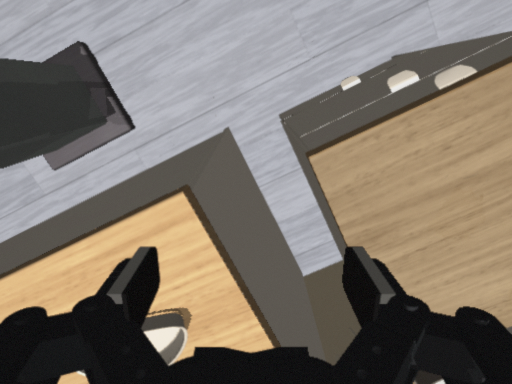

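The stand shows in the scene view around (295,203), with the red dot near (268,201). In the side view it is around (268,176), with the dot near (263,191). I'll zoom in on both.

```bash
cat > h.py <<'E'
import numpy as np, cv2
from station import status, grab_frame, calibration, r
from scipy.spatial.transform import Rotation as R
def cam(n,s=None):
    c=calibration(n)
    if n!="wrist": return c,np.array(c["world_to_cam"])
    T=np.eye(4);T[:3,:3]=R.from_quat(s["tcp_rot"]).as_matrix();T[:3,3]=s["tcp_pos"]
    return c,np.linalg.inv(T@np.array(c["T_tool_cam"]))
def proj(n,P,s=None):
    c,W=cam(n,s);p=np.atleast_2d(P)@W[:3,:3].T+W[:3,3];q=p[:,:2]/p[:,2:]
    q=q*(1+c["k1"]*(q**2).sum(1,keepdims=True));K=c["K"]
    return q*[K[0,0],K[1,1]]+[K[0,2],K[1,2]]
def unproj(n,uv,z,s=None):
    c,W=cam(n,s);K=c["K"];d=(np.atleast_2d(uv)-[K[0,2],K[1,2]])/[K[0,0],K[1,1]];q=d.copy()
    for _ in range(8): q=d/(1+c["k1"]*(q**2).sum(1,keepdims=True))
    D=np.c_[q,np.ones(len(q))]@W[:3,:3];o=-W[:3,:3].T@W[:3,3]
    return o+D*((z-o[2])/D[:,2])[:,None]
E
python3 - <<'E'
from h import *
a=cv2.imread("pics/scene0.png")[170:235,245:345];b=cv2.imread("pics/side0.png")[140:210,230:310]
cv2.imwrite("pics/sz.png",cv2.resize(a,None,fx=8,fy=8,interpolation=2)); cv2.imwrite("pics/dz.png",cv2.resize(b,None,fx=8,fy=8,interpolation=2))
E
```

```text
(no output)
```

View pics/sz.png

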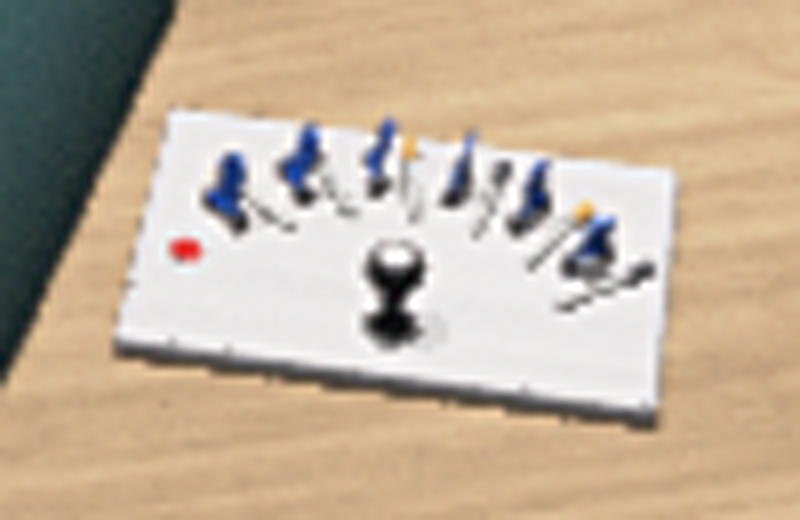

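View pics/dz.png

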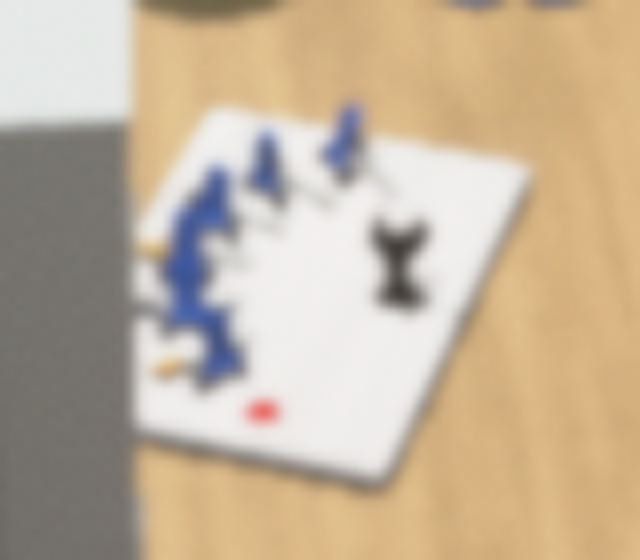

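```bash
cat > fit.py <<'E'
from h import *
from scipy.optimize import least_squares
def sp(p,L):
    c,s=np.cos(p[2]),np.sin(p[2]);L=np.atleast_2d(L)
    return np.c_[p[0]+c*L[:,0]-s*L[:,1],p[1]+s*L[:,0]+c*L[:,1],L[:,2]]
def arc(a,rad=.11,z=.0225): a=np.atleast_1d(a);return np.c_[rad*np.cos(a),rad*np.sin(a),0*a+z]
L=np.array([[.145,.125,.014],[.145,-.125,.014],[-.02,-.125,.014],[-.02,.125,.014],arc(1.16,z=.014)[0]])
TA=np.array([.9,.54,.18,-.18,-.54,-.9])
E
python3 - <<'E'
from fit import *
f=lambda q,o:(np.array(q)+.5)/8-.5+o
us=f([[170,108],[677,168],[658,410],[116,345],[185,250]],[245,170])
ud=f([[212,108],[530,163],[380,487],[262,411]],[230,140]);Ld=L[[1,2,3,4]]
print(unproj("scene",us,.014),unproj("side",ud,.014))
g=lambda p:(proj("scene",sp(p,L))-us).ravel()
h=lambda p:(proj("side",sp(p,Ld))-ud).ravel()
for k in [g,h,lambda p:np.r_[g(p),h(p)]]:
    q=least_squares(k,[.6,-.1,0]);print(q.x,q.fun.round(2))
p=q.x
print(status.get_state()['time'])
E
```

```text
[[ 0.63399016 -0.17887573  0.014     ]
 [ 0.54755217 -0.41138279  0.014     ]
 [ 0.39267168 -0.35363803  0.014     ]
 [ 0.47704647 -0.12089188  0.014     ]
 [ 0.53341048 -0.16514671  0.014     ]] [[ 0.54773181 -0.41197714  0.014     ]
 [ 0.39569602 -0.35635988  0.014     ]
 [ 0.48661423 -0.11401213  0.014     ]
 [ 0.53492996 -0.16926229  0.014     ]]
[ 0.45483311 -0.24440164 -0.35572031] [-0.3  -0.02  0.2   0.04  0.27 -0.01 -0.3  -0.47  0.13  0.41]
[ 0.45876401 -0.2434881  -0.3707656 ] [-0.23 -0.07  0.32  0.52  0.22 -1.06 -0.32  0.69]
[ 0.45724688 -0.24419333 -0.36366053] [-0.15 -0.54  0.24 -0.17 -0.05 -0.29 -0.48 -1.11  0.07 -0.15 -0.15 -0.08
  0.48  0.35  0.9  -1.18  0.26  0.64]
0.15
```

Run:
```python
from fit import *
print("box corner base", unproj("scene",[[238,165],[240,140]],0), unproj("side",[[245,285]],0))
print("bottle/drop/tape", unproj("scene",[[323,157],[366,188],[275,157]],0))
print("side timer,cup,tape,kidney",unproj("side",[[275,262],[311,232],[257,135],[318,278],[285,295]],0))
p=[.4565,-.2443,-.361]
print(sp(p,arc(np.r_[1.16,TA])))
s=status.get_state(); print(R.from_quat(s['tcp_rot']).as_matrix().round(3))
```

```text
box corner base [[ 0.78121477 -0.09199408  0.        ]
 [ 0.95270753 -0.12888708  0.        ]] [[0.60492624 0.24440686 0.        ]]
bottle/drop/tape [[ 7.70996618e-01 -4.56010039e-01 -2.22044605e-16]
 [ 5.50816986e-01 -5.65389945e-01  0.00000000e+00]
 [ 8.06753287e-01 -2.55015909e-01  0.00000000e+00]]
side timer,cup,tape,kidney [[ 0.512822    0.15923572  0.        ]
 [ 0.38746829  0.03392586  0.        ]
 [ 0.53767054 -0.57108254  0.        ]
 [ 0.39250041  0.22751569  0.        ]
 [ 0.49360542  0.28518993  0.        ]]
[[ 0.53321661 -0.16546751  0.0225    ]
 [ 0.55090446 -0.18783942  0.0225    ]
 [ 0.56474245 -0.22471498  0.0225    ]
 [ 0.56470306 -0.26410147  0.0225    ]
 [ 0.55079135 -0.30094928  0.0225    ]
 [ 0.5247909  -0.33053429  0.0225    ]
 [ 0.49003511 -0.34906353  0.0225    ]]
[[-0.    -0.898  0.439]
 [-0.001  0.439  0.898]
 [-1.     0.    -0.001]]
```

{"op": "servo_tool", "data": {
  "motion": [
    {"offset": [8,-25,0],"twist": [0,0,-1]},
    {"offset": [8,-45,0],"twist": [0,0,-2]},
    {"offset": [8,-50,0],"twist": [0,0,-2]},
    {"offset": [8,-50,0],"twist": [0,0,-2]},
    {"offset": [8,-50,0],"twist": [0,0,-2]},
    {"offset": [8,-50,0],"twist": [0,0,-2]},
    {"offset": [8,-50,0],"twist": [0,0,-2]},
    {"offset": [8,-50,0],"twist": [0,0,-2]},
    {"offset": [8,-50,0],"twist": [0,0,-2]},
    {"offset": [8,-50,0],"twist": [0,0,-2]}
  ],
  "jaw": 0,
  "grip_force": 20
}}

```text
time: 1.15
tcp_pos: [0.3753, 0.1396, 0.2313]
tcp_rot: [-0.27, 0.653, 0.27, 0.654]
wrist_force: [1.1, 0.4, 0.6]
opening: 0.0002
```

{"op": "servo_tool", "data": {
  "motion": [
    {"offset": [10,-50,0]},
    {"offset": [10,-50,0]},
    {"offset": [10,-50,0]},
    {"offset": [15,-50,0]},
    {"offset": [10,-20,0]},
    {"offset": [0,0,0]},
    {"offset": [0,0,0]},
    {"offset": [0,0,0]}
  ]
}}

```text
invalid input
```

Run:
```python
from fit import *
s=status.get_state(); print(s); print(R.from_quat(s['tcp_rot']).as_matrix().round(3))
for n in ["scene","wrist"]:
    im=grab_frame(n)[:,:,::-1].copy(); cv2.imwrite(f"pics/{n}1.png",im)
    if n=="wrist":
        p=[.4565,-.2443,-.361]
        for q in proj("wrist",sp(p,np.r_[L,arc(TA)]),s): cv2.circle(im,tuple(int(v) for v in q.round()),2,(0,255,0),-1)
        cv2.imwrite("pics/wrist1o.png",im)
```

```text
{'time': 1.15, 'joints': array([ 2.92391574e-01, -5.13730648e-01,  1.98116064e+00,  1.41791482e-05,
        1.67361718e+00, -4.91171923e-01]), 'dq': array([-1.21410257, -0.31100922,  0.20105556, -0.0028954 ,  0.10822849,
       -0.85729932]), 'tau': array([ 17.31631994, -19.63500738, -63.93617392,   0.17881956,
         0.15597198,   2.47047096]), 'tcp_pos': array([0.37532292, 0.13961393, 0.23129918]), 'tcp_rot': array([-0.2700133 ,  0.65333681,  0.26998495,  0.65372162]), 'wrist_force': array([1.11100549, 0.43547337, 0.55899249]), 'moment': array([ 0.02945037, -0.02902989,  0.01741574]), 'opening': 0.00016494198076323795}
[[ 0.001 -0.706  0.708]
 [ 0.     0.708  0.706]
 [-1.    -0.     0.   ]]
```

View pics/wrist1o.png

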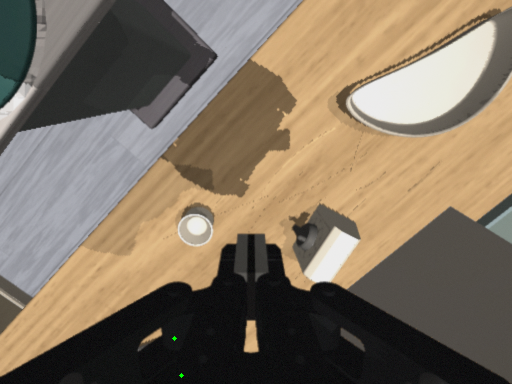

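View pics/scene1.png

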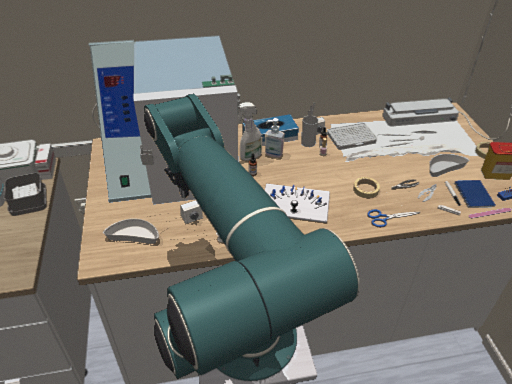

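{"op": "servo_tool", "data": {
  "motion": [
    {"offset": [10,-50,0],"twist": [0,0,0]},
    {"offset": [10,-50,0],"twist": [0,0,0]},
    {"offset": [10,-50,0],"twist": [0,0,0]},
    {"offset": [15,-50,0],"twist": [0,0,0]},
    {"offset": [10,-20,0],"twist": [0,0,0]},
    {"offset": [0,0,0],"twist": [0,0,0]},
    {"offset": [0,0,0],"twist": [0,0,0]}
  ]
}}

```text
time: 1.95
tcp_pos: [0.4295, -0.0734, 0.231]
tcp_rot: [-0.27, 0.654, 0.27, 0.653]
wrist_force: [0.7, 0.3, 1.4]
opening: 0.0004
```

Run:
```python
from fit import *
s=status.get_state(); print(s['tcp_pos'],s['wrist_force'],s['joints']); print(R.from_quat(s['tcp_rot']).as_matrix().round(3))
print(unproj("scene",[[252,176],[236,180],[236,170]],0))
for n in ["scene","wrist","side"]:
    im=grab_frame(n)[:,:,::-1].copy(); cv2.imwrite(f"pics/{n}2.png",im)
    if 1:
        p=[.4565,-.2443,-.361]
        for q in proj(n,sp(p,np.r_[L,arc(TA)]),s): cv2.circle(im,tuple(int(v) for v in q.round()),1,(0,255,0),-1)
        cv2.imwrite(f"pics/{n}2o.png",im)
```

```text
[ 0.42946948 -0.07338234  0.23097924] [0.68218986 0.30208698 1.36971187] [-2.27959664e-01 -4.24638256e-01  1.92219829e+00  2.49546941e-04
  1.64492453e+00 -1.01161901e+00]
[[-0.001 -0.706  0.708]
 [ 0.     0.708  0.706]
 [-1.     0.001 -0.   ]]
[[ 0.70178368 -0.13632901  0.        ]
 [ 0.68880694 -0.06884917  0.        ]
 [ 0.75060962 -0.07871328  0.        ]]
```

View pics/wrist2o.png

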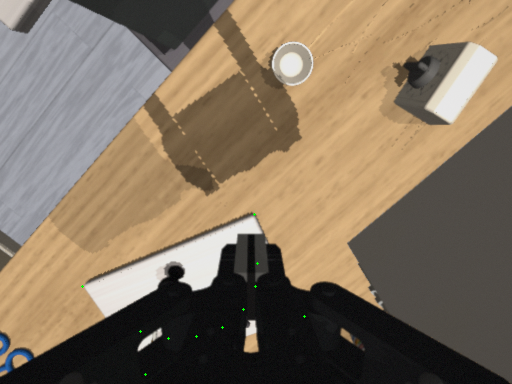

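View pics/scene2o.png

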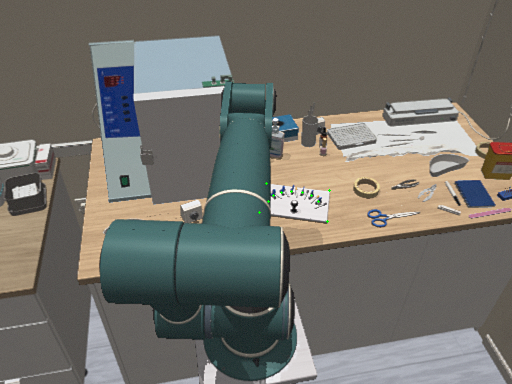

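View pics/side2o.png

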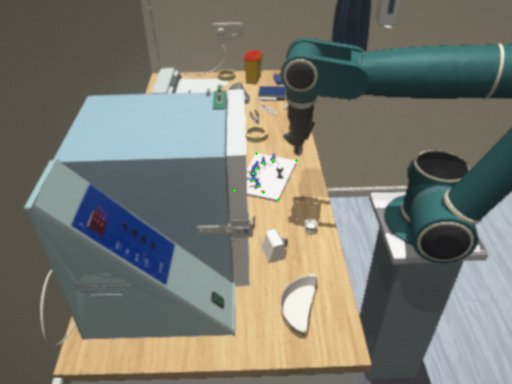

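Run:
```python
from fit import *
s=status.get_state()
print(unproj("wrist",[[348,243],[375,300],[512,108]],0,s))
print(unproj("wrist",[[348,243],[375,300],[512,108]],0.1,s))
q=unproj("wrist",[[255,214],[83,287],[176,271]],0.014,s);print(q, sp([.4565,-.2443,-.361],[[-.02,.125,.014],[-.02,-.125,.014]]))
```

```text
[[ 0.60238791 -0.06524746  0.        ]
 [ 0.69815084 -0.09529197  0.        ]
 [ 0.6038895   0.18084766  0.        ]]
[[ 0.54138633 -0.05234917  0.1       ]
 [ 0.6116212  -0.07438455  0.1       ]
 [ 0.54248764  0.12814301  0.1       ]]
[[ 0.48278443 -0.11856379  0.014     ]
 [ 0.3955106  -0.35419644  0.014     ]
 [ 0.46693448 -0.24751729  0.014     ]] [[ 0.48194036 -0.12029279  0.014     ]
 [ 0.39363787 -0.35417881  0.014     ]]
```

{"op": "servo_tool", "data": {
  "motion": [
    {"offset": [20,-20,0],"twist": [0,0,3]},
    {"offset": [25,-25,-20],"twist": [0,0,3]},
    {"offset": [25,-20,-40],"twist": [0,0,3]},
    {"offset": [22,-17,-40],"twist": [0,0,0]},
    {"offset": [0,0,-40],"twist": [0,0,0]},
    {"offset": [0,0,-21],"twist": [0,0,0]},
    {"offset": [0,0,0],"twist": [0,0,0]},
    {"offset": [0,0,0],"twist": [0,0,0]}
  ]
}}

```text
time: 2.9
tcp_pos: [0.5212, -0.1544, 0.0723]
tcp_rot: [-0.321, 0.63, 0.321, 0.63]
wrist_force: [0.1, 0.1, 0.4]
opening: 0.0001
```

Run:
```python
from fit import *
s=status.get_state(); print(s['tcp_pos'],s['wrist_force'],s['joints']); print(R.from_quat(s['tcp_rot']).as_matrix().round(3))
im=np.hstack([grab_frame("wrist")[:,:,::-1]]);cv2.imwrite("pics/w3.png",im)
im=grab_frame("side")[:,:,::-1][100:230,220:340];cv2.imwrite("pics/s3.png",cv2.resize(im,None,fx=4.5,fy=4.5,interpolation=2))
p=[.4565,-.2443,-.361]
a=np.arange(1.3,-1.4,-.05);q=sp(p,arc(a))*1000
d=np.diff(q,axis=0).round(1);print(q[0],np.c_[a[1:],d].round(2).tolist())
```

```text
[ 0.52124687 -0.15438321  0.07232487] [0.13985807 0.08923347 0.38289425] [-3.34892762e-01 -8.15615651e-02  1.90479136e+00  3.76945365e-05
  1.31776985e+00 -1.27750760e+00]
[[ 0.001 -0.809  0.588]
 [-0.     0.588  0.809]
 [-1.    -0.001  0.   ]]
[ 521.46548169 -155.53353004   22.5       ] [[1.25, 4.4, -3.4, 0.0], [1.2, 4.2, -3.6, 0.0], [1.15, 4.0, -3.8, 0.0], [1.1, 3.8, -4.0, 0.0], [1.05, 3.6, -4.2, 0.0], [1.0, 3.4, -4.3, 0.0], [0.95, 3.2, -4.5, 0.0], [0.9, 2.9, -4.6, 0.0], [0.85, 2.7, -4.8, 0.0], [0.8, 2.5, -4.9, 0.0], [0.75, 2.2, -5.0, 0.0], [0.7, 2.0, -5.1, 0.0], [0.65, 1.7, -5.2, 0.0], [0.6, 1.4, -5.3, 0.0], [0.55, 1.2, -5.4, 0.0], [0.5, 0.9, -5.4, 0.0], [0.45, 0.6, -5.5, 0.0], [0.4, 0.4, -5.5, 0.0], [0.35, 0.1, -5.5, 0.0], [0.3, -0.2, -5.5, 0.0], [0.25, -0.5, -5.5, 0.0], [0.2, -0.7, -5.4, 0.0], [0.15, -1.0, -5.4, 0.0], [0.1, -1.3, -5.3, 0.0], [0.05, -1.6, -5.3, 0.0], [-0.0, -1.8, -5.2, 0.0], [-0.05, -2.1, -5.1, 0.0], [-0.1, -2.3, -5.0, 0.0], [-0.15, -2.6, -4.9, 0.0], [-0.2, -2.8, -4.7, 0.0], [-0.25, -3.0, -4.6, 0.0], [-0.3, -3.3, -4.4, 0.0], [-0.35, -3.5, -4.3, 0.0], [-0.4, -3.7, -4.1, 0.0], [-0.45, -3.9, -3.9, 0.0], [-0.5, -4.1, -3.7, 0.0], [-0.55, -4.3, -3.5, 0.0], [-0.6, -4.4, -3.3, 0.0], [-0.65, -4.6, -3.0, 0.0], [-0.7, -4.7, -2.8, 0.0], [-0.75, -4.9, -2.6, 0.0], [-0.8, -5.0, -2.3, 0.0], [-0.85, -5.1, -2.1, 0.0], [-0.9, -5.2, -1.8, 0.0], [-0.95, -5.3, -1.5, 0.0], [-1.0, -5.3, -1.3, 0.0], [-1.05, -5.4, -1.0, 0.0], [-1.1, -5.4, -0.7, 0.0], [-1.15, -5.5, -0.5, 0.0], [-1.2, -5.5, -0.2, 0.0], [-1.25, -5.5, 0.1, 0.0], [-1.3, -5.5, 0.4, 0.0], [-1.35, -5.5, 0.6, 0.0]]
```

View pics/w3.png

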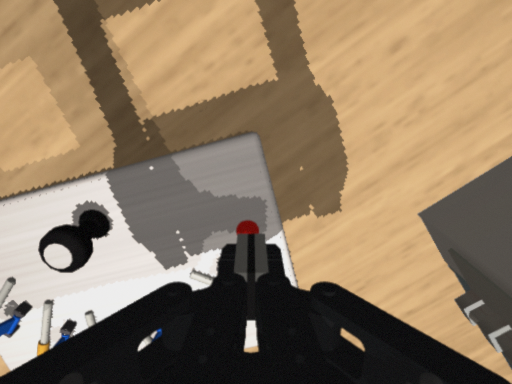

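View pics/s3.png

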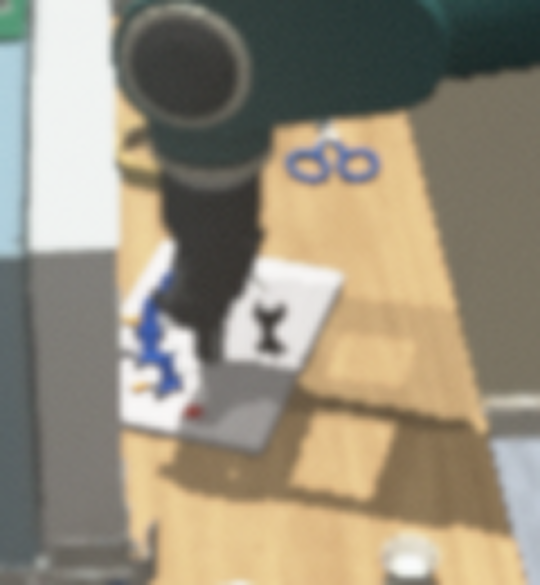

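Run:
```python
from fit import *
s=status.get_state()
p=[.4565,-.2443,-.361]
print(proj("wrist",sp(p,L[3:]),s)); print(unproj("wrist",[[258,133],[247,226]],.014,s), sp(p,L[3:]))
```

```text
[[257.70271959 129.26243725]
 [247.92735974 227.64560086]]
[[ 0.48396281 -0.1215122   0.014     ]
 [ 0.53182422 -0.16524814  0.014     ]] [[ 0.48194036 -0.12029279  0.014     ]
 [ 0.53321661 -0.16546751  0.014     ]]
```

{"op": "servo_tool", "data": {
  "motion": [
    {"offset": [0,-1,-15],"twist": [0,0,0]},
    {"offset": [0,0,-15],"twist": [0,0,0]},
    {"offset": [0,0,-4],"twist": [0,0,0]},
    {"offset": [4.4,-3.4,0],"twist": [0,0,-2.86]},
    {"offset": [4.2,-3.6,0],"twist": [0,0,-2.86]},
    {"offset": [4.0,-3.8,0],"twist": [0,0,-2.86]},
    {"offset": [3.8,-4.0,0],"twist": [0,0,-2.86]},
    {"offset": [3.6,-4.2,0],"twist": [0,0,-2.86]},
    {"offset": [3.4,-4.3,0],"twist": [0,0,-2.86]},
    {"offset": [3.2,-4.5,0],"twist": [0,0,-2.86]}
  ]
}}

```text
time: 4.0
tcp_pos: [0.5475, -0.184, 0.0368]
tcp_rot: [-0.205, 0.677, 0.206, 0.676]
wrist_force: [-0.5, 1.1, -0.4]
opening: -0.0001
```

{"op": "servo_tool", "data": {
  "motion": [
    {"offset": [2.9,-4.6,0],"twist": [0,0,-2.86]},
    {"offset": [2.7,-4.8,0],"twist": [0,0,-2.86]},
    {"offset": [2.5,-4.9,0],"twist": [0,0,-2.86]},
    {"offset": [2.2,-5.0,0],"twist": [0,0,-2.86]},
    {"offset": [0,0,0],"twist": [0,0,0]},
    {"offset": [0,0,0],"twist": [0,0,0]}
  ]
}}

```text
time: 4.6
tcp_pos: [0.5576, -0.2031, 0.0369]
tcp_rot: [-0.138, 0.694, 0.138, 0.693]
wrist_force: [-0.1, -0.2, -0.3]
opening: 0.0001
```

Run:
```python
from fit import *
s=status.get_state(); print(s['tcp_pos'],s['wrist_force'],s['joints']); print(R.from_quat(s['tcp_rot']).as_matrix().round(3))
im=np.hstack([grab_frame("wrist")[:,:,::-1]]);cv2.imwrite("pics/w4.png",im)
im=grab_frame("side")[:,:,::-1][120:220,230:330];im2=grab_frame("scene")[:,:,::-1][150:250,245:345];cv2.imwrite("pics/s4.png",cv2.resize(np.hstack([im,im2]),None,fx=4,fy=4,interpolation=2))
```

```text
[ 0.55760186 -0.20307948  0.03692066] [-0.08097438 -0.24527648 -0.32530199] [-3.92261016e-01  6.22437155e-02  1.82393381e+00  1.55976086e-05
  1.25599767e+00 -7.85967804e-01]
[[-0.001 -0.384  0.923]
 [ 0.     0.923  0.384]
 [-1.     0.    -0.   ]]
```

View pics/w4.png

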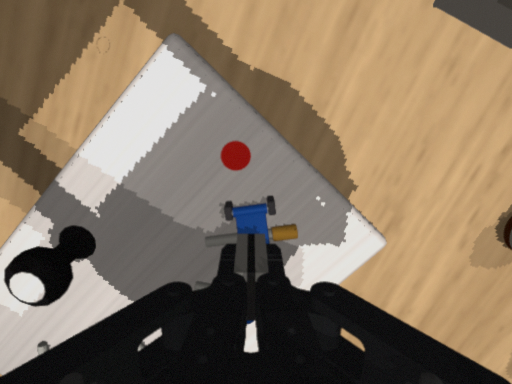

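View pics/s4.png

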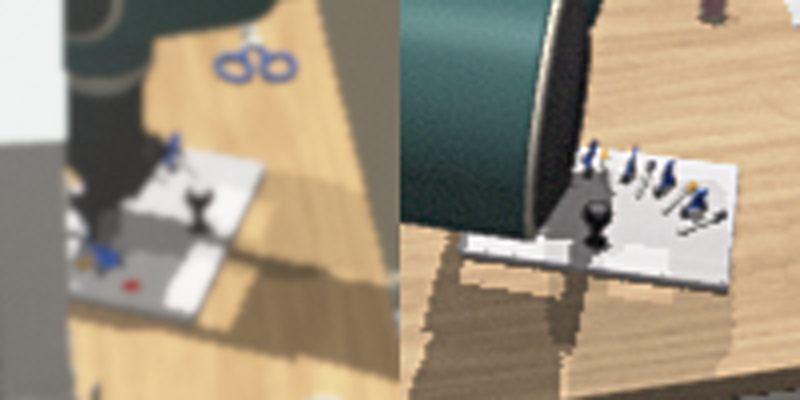

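{"op": "servo_tool", "data": {
  "motion": [
    {"offset": [2.0,-5.1,1],"twist": [0,0,-2.86]},
    {"offset": [1.7,-5.2,0],"twist": [0,0,-2.86]},
    {"offset": [1.4,-5.3,0],"twist": [0,0,-2.86]},
    {"offset": [1.2,-5.4,0],"twist": [0,0,-2.86]},
    {"offset": [0.9,-5.4,0],"twist": [0,0,-2.86]},
    {"offset": [0.6,-5.5,0],"twist": [0,0,-2.86]},
    {"offset": [0.4,-5.5,0],"twist": [0,0,-2.86]},
    {"offset": [0.1,-5.5,0],"twist": [0,0,-2.86]},
    {"offset": [-0.2,-5.5,0],"twist": [0,0,-2.86]},
    {"offset": [-0.5,-5.5,0],"twist": [0,0,-2.86]}
  ]
}}

```text
time: 5.75
tcp_pos: [0.5654, -0.2571, 0.0383]
tcp_rot: [0.038, 0.706, -0.038, 0.706]
wrist_force: [0.3, 0.5, -0.5]
opening: 0.0
```

{"op": "servo_tool", "data": {
  "motion": [
    {"offset": [0,0,0],"twist": [0,0,0]},
    {"offset": [0,0,0],"twist": [0,0,0]}
  ]
}}

```text
time: 5.95
tcp_pos: [0.5654, -0.2569, 0.0383]
tcp_rot: [0.037, 0.706, -0.037, 0.706]
wrist_force: [0.4, -0.6, 0.9]
opening: -0.0002
```

Run:
```python
from fit import *
s=status.get_state(); print(s['tcp_pos'],s['wrist_force'])
p=[.4565,-.2443,-.361]; print(sp(p,arc(.25)))
im=grab_frame("wrist")[:,:,::-1].copy()
for q in proj("wrist",sp(p,np.r_[L,arc(TA)]),s): cv2.circle(im,tuple(int(v) for v in q.round()),2,(0,255,0),-1)
cv2.imwrite("pics/w5.png",im)
```

```text
[ 0.56537996 -0.25690043  0.03827407] [ 0.37100022 -0.60448732  0.8902531 ]
[[ 0.56582304 -0.25648494  0.0225    ]]
```

View pics/w5.png

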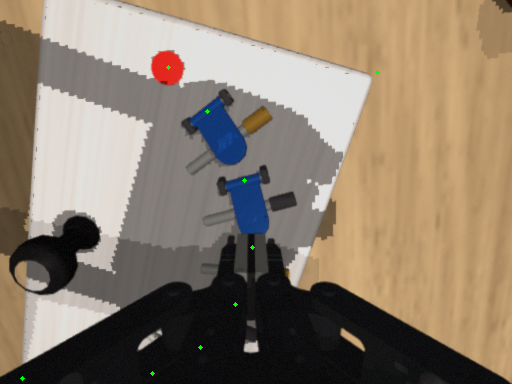

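{"op": "servo_tool", "data": {
  "motion": [
    {"offset": [-0.5,-5.4,0],"twist": [0,0,-2.86]},
    {"offset": [-1.0,-5.4,0],"twist": [0,0,-2.86]},
    {"offset": [-1.3,-5.3,0],"twist": [0,0,-2.86]},
    {"offset": [-1.6,-5.3,0],"twist": [0,0,-2.86]},
    {"offset": [-1.8,-5.2,0],"twist": [0,0,-2.86]},
    {"offset": [-2.1,-5.1,0],"twist": [0,0,-2.86]},
    {"offset": [-2.3,-5.0,0],"twist": [0,0,-2.86]},
    {"offset": [-2.6,-4.9,0],"twist": [0,0,-2.86]},
    {"offset": [-2.8,-4.7,0],"twist": [0,0,-2.86]},
    {"offset": [-3.0,-4.6,0],"twist": [0,0,-2.86]}
  ]
}}

```text
time: 7.0
tcp_pos: [0.5464, -0.3077, 0.0383]
tcp_rot: [0.211, 0.675, -0.211, 0.675]
wrist_force: [0.1, -0.3, -0.0]
opening: 0.0003
```

{"op": "servo_tool", "data": {
  "motion": [
    {"offset": [-3.3,-4.4,0],"twist": [0,0,-2.86]},
    {"offset": [-3.5,-4.3,0],"twist": [0,0,-2.86]},
    {"offset": [-3.7,-4.1,0],"twist": [0,0,-2.86]},
    {"offset": [-3.9,-3.9,0],"twist": [0,0,-2.86]},
    {"offset": [-4.1,-3.7,0],"twist": [0,0,-2.86]},
    {"offset": [-4.3,-3.5,0],"twist": [0,0,-2.86]},
    {"offset": [-4.4,-3.3,0],"twist": [0,0,-2.86]},
    {"offset": [-4.6,-3.0,0],"twist": [0,0,-2.86]},
    {"offset": [-4.7,-2.8,0],"twist": [0,0,-2.86]},
    {"offset": [-4.9,-2.6,0],"twist": [0,0,-2.86]}
  ]
}}

```text
time: 8.0
tcp_pos: [0.505, -0.3434, 0.0383]
tcp_rot: [0.371, 0.602, -0.371, 0.602]
wrist_force: [-0.5, -0.4, 0.4]
opening: -0.0001
```

{"op": "servo_tool", "data": {
  "motion": [
    {"offset": [-5.0,-2.3,0],"twist": [0,0,-2.86]},
    {"offset": [-5.1,-2.1,0],"twist": [0,0,-2.86]},
    {"offset": [-5.2,-1.8,0],"twist": [0,0,-2.86]},
    {"offset": [-5.3,-1.5,0],"twist": [0,0,-2.86]},
    {"offset": [-5.3,-1.3,0],"twist": [0,0,-2.86]},
    {"offset": [-5.4,-1.0,0],"twist": [0,0,-2.86]},
    {"offset": [-5.4,-0.7,0],"twist": [0,0,-2.86]},
    {"offset": [-5.5,-0.5,0],"twist": [0,0,-2.86]},
    {"offset": [-5.5,-0.2,0],"twist": [0,0,-2.86]},
    {"offset": [0,0,0],"twist": [0,0,0]}
  ]
}}

```text
time: 9.0
tcp_pos: [0.457, -0.3548, 0.0383]
tcp_rot: [0.496, 0.504, -0.496, 0.504]
wrist_force: [0.6, 0.6, -0.5]
opening: -0.0004
```

Run:
```python
from fit import *
s=status.get_state(); print(s['tcp_pos'],s['wrist_force'],s['joints'])
p=[.4565,-.2443,-.361]; print(sp(p,arc(-1.2)),sp(p,arc(1.3)))
im=grab_frame("wrist")[:,:,::-1].copy()
for q in proj("wrist",sp(p,np.r_[L,arc(TA)]),s): cv2.circle(im,tuple(int(v) for v in q.round()),2,(0,255,0),-1)
cv2.imwrite("pics/w6.png",im)
```

```text
[ 0.45700137 -0.35475269  0.03831034] [ 0.58407469  0.61205756 -0.53150629] [-7.04163316e-01  2.87043497e-02  1.85625309e+00 -5.43339243e-05
  1.25666510e+00  8.50029844e-01]
[[ 0.45757758 -0.35429472  0.0225    ]] [[ 0.52146548 -0.15553353  0.0225    ]]
```

View pics/w6.png

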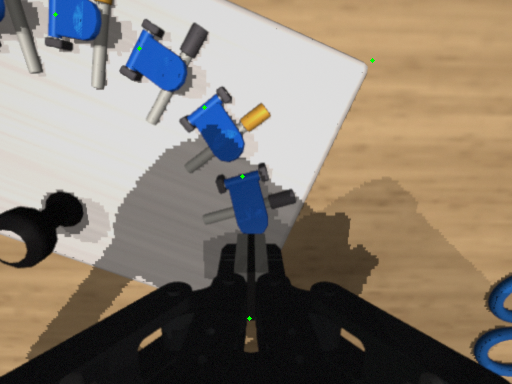

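{"op": "servo_tool", "data": {
  "motion": [
    {"offset": [0,0,20],"twist": [0,0,0]},
    {"offset": [0,0,40],"twist": [0,0,8]},
    {"offset": [0,0,40],"twist": [0,0,8]},
    {"offset": [4,12,0],"twist": [0,0,8]},
    {"offset": [4,12,0],"twist": [0,0,8]},
    {"offset": [4,12,0],"twist": [0,0,8]},
    {"offset": [4,12,0],"twist": [0,0,8]},
    {"offset": [4,12,0],"twist": [0,0,8]},
    {"offset": [4,12,0],"twist": [0,0,8]},
    {"offset": [4,12,0],"twist": [0,0,8]}
  ]
}}

```text
time: 10.05
tcp_pos: [0.4857, -0.2703, 0.1383]
tcp_rot: [0.102, 0.7, -0.102, 0.7]
wrist_force: [-0.5, 0.7, -0.3]
opening: 0.0002
```

{"op": "servo_tool", "data": {
  "motion": [
    {"offset": [4,12,0],"twist": [0,0,8]},
    {"offset": [4,12,0],"twist": [0,0,8]},
    {"offset": [4,12,0],"twist": [0,0,8]},
    {"offset": [4,12,0],"twist": [0,0,8]},
    {"offset": [4,12,0],"twist": [0,0,8]},
    {"offset": [4,12,0],"twist": [0,0,8]},
    {"offset": [4,12,0],"twist": [0,0,8]},
    {"offset": [4,15,0],"twist": [0,0,8]},
    {"offset": [4,17,0],"twist": [0,0,7]},
    {"offset": [0,0,0],"twist": [0,0,0]}
  ]
}}

```text
time: 11.05
tcp_pos: [0.5218, -0.1534, 0.1383]
tcp_rot: [-0.323, 0.629, 0.323, 0.629]
wrist_force: [0.1, -0.0, -0.2]
opening: 0.0001
```

{"op": "servo_tool", "data": {
  "motion": [
    {"offset": [0,0,0],"twist": [0,0,0]},
    {"offset": [0,0,0],"twist": [0,0,0]}
  ]
}}

```text
time: 11.25
tcp_pos: [0.5213, -0.1554, 0.1383]
tcp_rot: [-0.32, 0.631, 0.32, 0.63]
wrist_force: [0.3, -0.2, -0.1]
opening: -0.0001
```

Run:
```python
from fit import *
s=status.get_state(); print(s['tcp_pos'],s['wrist_force']);print(R.from_quat(s['tcp_rot']).as_matrix().round(3))
im=grab_frame("wrist")[:,:,::-1].copy()
cv2.imwrite("pics/w7.png",im)
```

```text
[ 0.5212593  -0.15539004  0.13827215] [ 0.26531326 -0.23089726 -0.06453267]
[[-0.    -0.807  0.59 ]
 [-0.     0.59   0.807]
 [-1.    -0.    -0.   ]]
```

View pics/w7.png

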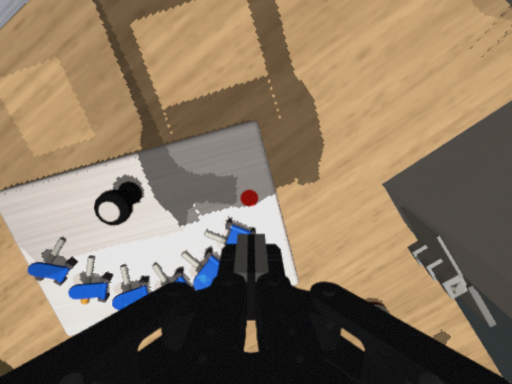

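{"op": "servo_tool", "data": {
  "motion": [
    {"offset": [0,0,-30],"twist": [0,0,0]},
    {"offset": [0,0,-40],"twist": [0,0,0]},
    {"offset": [0,0,-25],"twist": [0,0,0]},
    {"offset": [0,0,-10],"twist": [0,0,0]},
    {"offset": [0,0,-3],"twist": [0,0,0]},
    {"offset": [0,0,0],"twist": [0,0,0]},
    {"offset": [0,0,0],"twist": [0,0,0]}
  ]
}}

```text
time: 12.0
tcp_pos: [0.522, -0.1553, 0.0318]
tcp_rot: [-0.321, 0.63, 0.32, 0.631]
wrist_force: [-0.2, 0.5, -0.4]
opening: 0.0005
```

{"op": "servo_tool", "data": {
  "motion": [
    {"offset": [0,0,-4],"twist": [0,0,0]},
    {"offset": [0,0,0],"twist": [0,0,0]},
    {"offset": [0,0,0],"twist": [0,0,0]}
  ]
}}

```text
time: 12.3
tcp_pos: [0.5214, -0.155, 0.0265]
tcp_rot: [-0.321, 0.63, 0.321, 0.63]
wrist_force: [0.0, 0.5, 0.7]
opening: -0.0001
```

{"op": "servo_tool", "data": {
  "motion": [
    {"offset": [4.4,-3.4,1],"twist": [0,0,-2.86]},
    {"offset": [4.2,-3.6,0],"twist": [0,0,-2.86]},
    {"offset": [4.0,-3.8,0],"twist": [0,0,-2.86]},
    {"offset": [3.8,-4.0,0],"twist": [0,0,-2.86]},
    {"offset": [3.6,-4.2,0],"twist": [0,0,-2.86]},
    {"offset": [3.4,-4.3,0],"twist": [0,0,-2.86]},
    {"offset": [3.2,-4.5,0],"twist": [0,0,-2.86]}
  ]
}}

```text
time: 13.0
tcp_pos: [0.5481, -0.1829, 0.0274]
tcp_rot: [-0.206, 0.677, 0.206, 0.677]
wrist_force: [-0.9, 0.2, -0.4]
opening: 0.0003
```

{"op": "servo_tool", "data": {
  "motion": [
    {"offset": [2.9,-4.6,0],"twist": [0,0,-2.86]},
    {"offset": [2.7,-4.8,0],"twist": [0,0,-2.86]},
    {"offset": [2.5,-4.9,0],"twist": [0,0,-2.86]},
    {"offset": [2.2,-5.0,0],"twist": [0,0,-2.86]},
    {"offset": [2.0,-5.1,0],"twist": [0,0,-2.86]},
    {"offset": [1.7,-5.2,0],"twist": [0,0,-2.86]},
    {"offset": [0,0,0],"twist": [0,0,0]}
  ]
}}

```text
time: 13.7
tcp_pos: [0.5621, -0.2128, 0.0274]
tcp_rot: [-0.103, 0.7, 0.103, 0.7]
wrist_force: [-0.5, 0.0, 0.4]
opening: 0.0004
```

Run:
```python
from fit import *
s=status.get_state(); print(s['tcp_pos'],s['wrist_force'])
p=[.4565,-.2443,-.361]; print(sp(p,arc(.65)))
im=grab_frame("wrist")[:,:,::-1].copy()
for q in proj("wrist",sp(p,np.r_[L,arc(TA)]),s): cv2.circle(im,tuple(int(v) for v in q.round()),2,(0,255,0),-1)
cv2.imwrite("pics/w8.png",im)
```

```text
[ 0.56210859 -0.2128051   0.02742579] [-0.4784603   0.03468522  0.43156991]
[[ 0.56193823 -0.21295068  0.0225    ]]
```

View pics/w8.png

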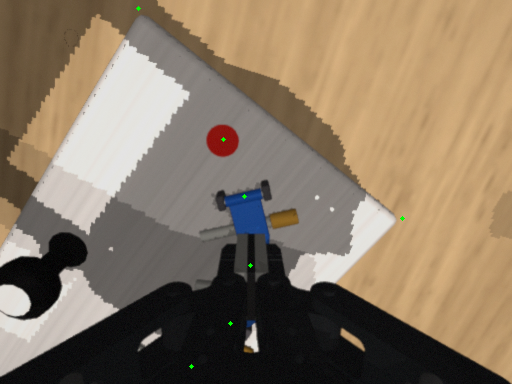

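Tab 1 lies flatter and the stand has not moved: the red dot sits on its predicted pixel (223,140). I'll continue along the arc.

{"op": "servo_tool", "data": {
  "motion": [
    {"offset": [1.4,-5.3,0],"twist": [0,0,-2.86]},
    {"offset": [1.2,-5.4,0],"twist": [0,0,-2.86]},
    {"offset": [0.9,-5.4,0],"twist": [0,0,-2.86]},
    {"offset": [0.6,-5.5,0],"twist": [0,0,-2.86]},
    {"offset": [0.4,-5.5,0],"twist": [0,0,-2.86]},
    {"offset": [0.1,-5.5,0],"twist": [0,0,-2.86]},
    {"offset": [-0.2,-5.5,0],"twist": [0,0,-2.86]},
    {"offset": [-0.5,-5.5,0],"twist": [0,0,-2.86]},
    {"offset": [0,0,0],"twist": [0,0,0]}
  ]
}}

```text
time: 14.65
tcp_pos: [0.5657, -0.2561, 0.0273]
tcp_rot: [0.038, 0.706, -0.038, 0.706]
wrist_force: [-0.2, -0.9, 1.8]
opening: -0.0001
```

{"op": "servo_tool", "data": {
  "motion": [
    {"offset": [-0.7,-5.4,0],"twist": [0,0,-2.86]},
    {"offset": [-1.0,-5.4,0],"twist": [0,0,-2.86]},
    {"offset": [-1.3,-5.3,0],"twist": [0,0,-2.86]},
    {"offset": [-1.6,-5.3,0],"twist": [0,0,-2.86]},
    {"offset": [-1.8,-5.2,0],"twist": [0,0,-2.86]},
    {"offset": [-2.1,-5.1,0],"twist": [0,0,-2.86]},
    {"offset": [-2.3,-5.0,0],"twist": [0,0,-2.86]},
    {"offset": [-2.6,-4.9,0],"twist": [0,0,-2.86]},
    {"offset": [-2.8,-4.7,0],"twist": [0,0,-2.86]},
    {"offset": [-3.0,-4.6,0],"twist": [0,0,-2.86]}
  ]
}}

```text
time: 15.65
tcp_pos: [0.5466, -0.3066, 0.0274]
tcp_rot: [0.211, 0.675, -0.211, 0.675]
wrist_force: [0.4, 0.2, 0.0]
opening: 0.0001
```

Run:
```python
from fit import *
s=status.get_state(); print(s['tcp_pos'],s['wrist_force'])
p=[.4565,-.2443,-.361]; print(sp(p,arc(-.25)))
im=grab_frame("wrist")[:,:,::-1].copy()
for q in proj("wrist",sp(p,np.r_[L,arc(TA)]),s): cv2.circle(im,tuple(int(v) for v in q.round()),2,(0,255,0),-1)
cv2.imwrite("pics/w9.png",im)
```

```text
[ 0.54662361 -0.30655978  0.02737591] [0.36914417 0.17563808 0.04634599]
[[ 0.54659822 -0.30740555  0.0225    ]]
```

View pics/w9.png

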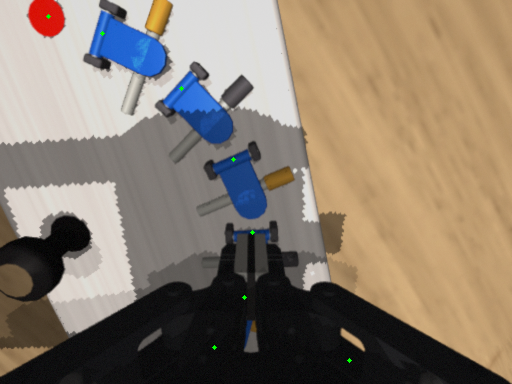

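{"op": "servo_tool", "data": {
  "motion": [
    {"offset": [-3.3,-4.4,0],"twist": [0,0,-2.86]},
    {"offset": [-3.5,-4.3,0],"twist": [0,0,-2.86]},
    {"offset": [-3.7,-4.1,0],"twist": [0,0,-2.86]},
    {"offset": [-3.9,-3.9,0],"twist": [0,0,-2.86]},
    {"offset": [-4.1,-3.7,0],"twist": [0,0,-2.86]},
    {"offset": [-4.3,-3.5,0],"twist": [0,0,-2.86]},
    {"offset": [-4.4,-3.3,0],"twist": [0,0,-2.86]},
    {"offset": [-4.6,-3.0,0],"twist": [0,0,-2.86]},
    {"offset": [-4.7,-2.8,0],"twist": [0,0,-2.86]},
    {"offset": [-4.9,-2.6,0],"twist": [0,0,-2.86]}
  ]
}}

```text
time: 16.7
tcp_pos: [0.5052, -0.3421, 0.0273]
tcp_rot: [0.371, 0.602, -0.371, 0.602]
wrist_force: [-0.4, 0.4, -0.5]
opening: 0.0002
```

{"op": "servo_tool", "data": {
  "motion": [
    {"offset": [-5.0,-2.3,0],"twist": [0,0,-2.86]},
    {"offset": [-5.1,-2.1,0],"twist": [0,0,-2.86]},
    {"offset": [-5.2,-1.8,0],"twist": [0,0,-2.86]},
    {"offset": [-5.3,-1.5,0],"twist": [0,0,-2.86]},
    {"offset": [-5.3,-1.3,0],"twist": [0,0,-2.86]},
    {"offset": [-5.4,-1.0,0],"twist": [0,0,-2.86]},
    {"offset": [-5.4,-0.7,0],"twist": [0,0,-2.86]},
    {"offset": [-5.5,-0.5,0],"twist": [0,0,-2.86]},
    {"offset": [-5.5,-0.2,0],"twist": [0,0,-2.86]},
    {"offset": [0,0,0],"twist": [0,0,0]}
  ]
}}

```text
time: 17.7
tcp_pos: [0.4572, -0.3535, 0.0273]
tcp_rot: [0.495, 0.505, -0.495, 0.504]
wrist_force: [-1.1, -0.3, -0.1]
opening: 0.0
```

{"op": "servo_tool", "data": {
  "motion": [
    {"offset": [-2,0,10],"twist": [0,0,0]},
    {"offset": [-2,0,30],"twist": [0,0,0]},
    {"offset": [-2,0,40],"twist": [0,0,0]},
    {"offset": [-2,-10,40],"twist": [0,0,0]},
    {"offset": [-4,-30,30],"twist": [0,0,0]},
    {"offset": [0,-20,20],"twist": [0,0,0]},
    {"offset": [0,0,0],"twist": [0,0,0]},
    {"offset": [0,0,0],"twist": [0,0,0]}
  ]
}}

```text
time: 18.5
tcp_pos: [0.4455, -0.4137, 0.1973]
tcp_rot: [0.496, 0.504, -0.496, 0.504]
wrist_force: [0.2, 0.3, -1.2]
opening: 0.0004
```

Run:
```python
from fit import *
s=status.get_state(); print(s['time'],s['tcp_pos'],s['wrist_force'])
p=[.4565,-.2443,-.361]
im=grab_frame("wrist")[:,:,::-1].copy()
for q in proj("wrist",sp(p,np.r_[L,arc(TA)]),s): cv2.circle(im,tuple(int(v) for v in q.round()),1,(0,255,0),-1)
cv2.imwrite("pics/w10.png",im)
sc=grab_frame("scene")[:,:,::-1];sd=grab_frame("side")[:,:,::-1]
cv2.imwrite("pics/s10.png",cv2.resize(np.hstack([sd[130:220,225:325],sc[165:255,245:345]]),None,fx=4,fy=4,interpolation=2))
cv2.imwrite("pics/side10.png",sd);cv2.imwrite("pics/scene10.png",sc)
```

```text
18.5 [ 0.44552771 -0.413675    0.19732775] [ 0.23692564  0.33473884 -1.16632923]
```

View pics/w10.png

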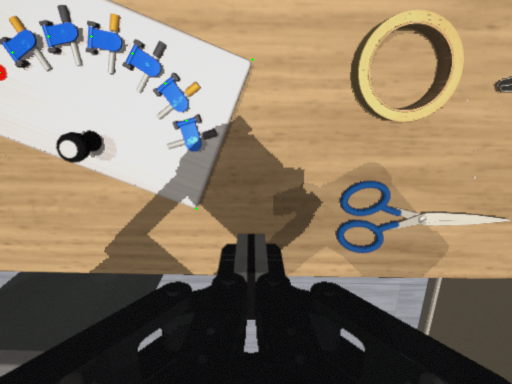

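View pics/s10.png

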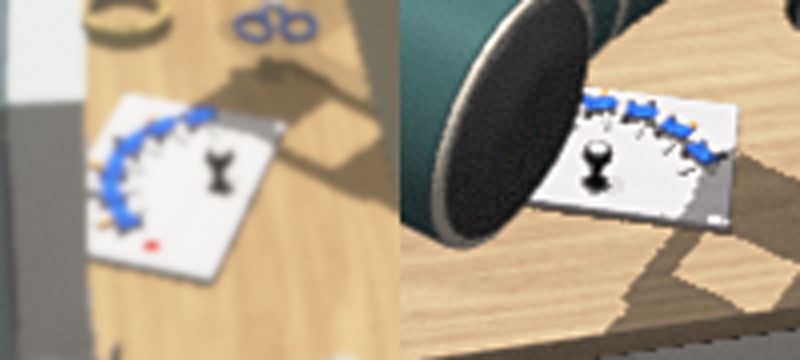

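View pics/side10.png

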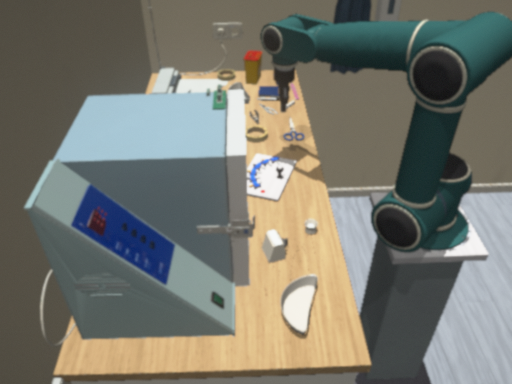

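Run:
```python
from fit import *
s=status.get_state()
p=[.4565,-.2443,-.361]
W=cv2.resize(grab_frame("wrist")[:170,:270,::-1],None,fx=2.9,fy=2.9,interpolation=2)
for th,c in((1.47,(0,255,0)),(1.1,(0,0,255))):
  for a in TA:
    h=arc(a)[0]; t=np.array([np.sin(a),-np.cos(a),0])
    e=h+.03*(np.sin(th)*t+np.cos(th)*np.array([0,0,1]))
    q=proj("wrist",sp(p,e),s)[0]; cv2.circle(W,tuple(int(v) for v in ((q+.5)*2.9)),2,c,-1)
cv2.imwrite("pics/w11.png",W)
```

```text
(no output)
```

View pics/w11.png

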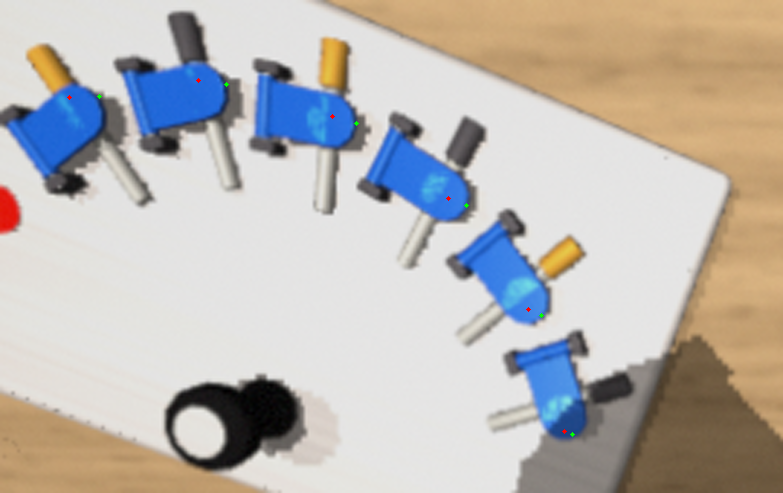

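All six tab ends coincide with the flat prediction (green, 1.47 rad) and not with the 1.1 rad one (red). The arm is clear of everything, so I'm handing in.

```bash
python3 -c "
from station import r
print(r.sign_off())"
```

```text
the job is handed in; nothing more can be done
None
```

All six blue tabs now lie folded flat over their instruments. I handed the job in after about 18.7 s of robot time; the sign-off reports no verdict.

**What I did:** I ran the shut fingertip along the arc twice, starting from the red-dot end. The first pass, at about 38 mm, part-folded the tabs with little side force. The second, at 27.3 mm, laid them flat in order.

**Last checks:**
- **Tabs:** in the final wrist picture, all six tab ends sit where a fold of about 1.47 rad puts them, clearly past the 1.25 rad limit.
- **Stand:** it stayed within about 2 mm of its first measured pose.
- **Bystanders:** the dish, timer, cup and tape roll look unmoved in the last pictures. I did not measure them or check the dropper separately.
- **Knob:** nothing came near the carrying knob.
- **Force:** the wrist force read 2 N or less after every move along the tabs. These were readings between moves, not a continuous record.

No check failed. The only disagreement was 1–2 mm between cameras, which is within the calibration.

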